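# Unlock the control box and reset the tripped breaker

### The job

A breaker in the control box on the bench has tripped. Turn the red key in the panel's lock a full quarter turn clockwise, swing the panel open past upright and let it stand there, then push the one tripped breaker lever fully over to on like its two neighbours. Leave the neighbours on, the key turned and the panel open, and do not push the wrench or the tape roll about.

Things in the scene. Friction and masses are not known exactly. Their poses are not given: they have to be found in the camera images.
- control_box: Grey steel control box lying on its back, fixed: 300 mm along its x, 200 mm along its y, open top with the rim 100 mm above the bench, walls 5 mm; a blue panel closes the top. Origin: centre of the underside; z is up. The panel's hinge runs along its x at y = +100 mm; the latch edge is at y = -100 mm. Place and yaw (+-0.35 rad) vary.
- key (a joint): Turn of the key in the quarter-turn cam lock (rad): 0 locked, grows clockwise seen from above the panel, to the stop at 1.57 (unlocked). The cam frees the panel beyond about 1.25. It may start up to 0.15. Light, even friction of about 0.08 N m; it stays where it is left.
- key_grip (a point): Centre of the key's red bow: an upright paddle 34 mm long along this point's x, 8 mm thick along its y, 26 mm tall, its underside 27 mm above the panel's face. With the panel shut it is at box-frame (-60, -70, +146.5) mm; the paddle lies along the box's x when locked, along the box's y after a quarter turn. It swings with the panel.
- panel (a joint): Opening of the blue access panel (rad): 0 shut, grows as its latch edge rises and swings up and over towards the box's +y; 1.57 upright, stop at 1.9. A stiff friction hinge (0.75 N m) lets it stay wherever it is left; lifting takes up to about 9 N at the handle. It cannot be lifted while the key is locked.
- panel_hinge (a point): Point on the panel's hinge line, half-way along it: box frame (0, +100, +100.5) mm. Axes are those of the panel: x along the hinge, z out of its outer face (up when shut). The panel reaches 203 mm from the hinge along -y, is 6 mm thick (z = 0 to 6 mm) and 306 mm wide along x.
- panel_handle (a point): Middle of the steel bar handle on the panel's outer face: a round bar 12 mm thick, 84 mm long, parallel to the hinge, centre line 40 mm off the face (34 mm free beneath), on two 10 mm posts at +-35 mm from its middle. In the panel_hinge frame it is at (+55, -190, +46) mm; the key is 115 mm from it along x. Axes are those of the panel.
- breaker_tripped (a joint): Lever of the tripped breaker (rad): 0 is off (leaning to the box's -y, the latch side, red mark), 0.6 is fully on (leaning to the box's +y, the hinge side, green mark), with stops at both ends. It pivots about a line along the box's x and stays where it is left; a sideways push of 1 to 5 N near its tip moves it. It starts at 0 to 0.06.
- breaker_tripped_tip (a point): Near the upper end of the tripped breaker's black lever, 36 mm from its pivot (the lever ends 2 mm farther); lever 14 mm wide along the box's x, 6 mm thick. The pivot is 47 mm above the bench at box y = 0; the tip is at 81 mm when off or on, 83 mm midway, below the 100 mm rim. Three breakers stand 60 mm apart along the box's x (-60, 0, +60 mm); which is where varies.
- breaker_b (a joint): Lever of a neighbouring breaker of the same make, starting on (0.57 to 0.6); it must stay on.
- breaker_b_tip (a point): The same point on breaker b's lever. Each breaker's white housing is 32 mm wide along the box's x and 84 mm long along its y; its top is 41 mm above the bench, 47 mm over the middle 46 mm of its length.
- breaker_c (a joint): Lever of the other neighbouring breaker of the same make, starting on (0.57 to 0.6); it must stay on.
- breaker_c_tip (a point): The same point on breaker c's lever.
- wrench_mid (a point): Middle of a loose steel wrench lying flat on the bench on the latch side of the box, roughly parallel to it, about 100 mm from its wall. Leave it alone.
- tape_mid (a point): Centre of a loose yellow tape roll, 90 mm across and 25 mm high, lying flat on the bench on the hinge side of the box. Leave it alone.

How it is judged:
By the outcome, as a careful person would: the job done as asked, in the order asked, and still so for the second after the job is handed in, with the robot touching nothing.
It also fails if it takes over 61 s, if anything falls off the work surface, if the arm or the gripper's body presses on something with over 40 N, if the wrist force passes 120 N, or if a joint passes its speed limit or range.

### The arm

A 6-joint arm with a two-finger parallel gripper is mounted at the origin on the work surface. World frame = base frame: x ahead of the robot, y to its left, z up, the work surface at z = 0. Lengths are in mm, angles in degrees, forces in N, time in s.
With the tool pointing down it reaches from about 300 to 850 mm from the base axis. Payload 4.2 kg.
Tool frame: the origin (TCP) lies between the finger pads; the fingertips stand 19 mm ahead of it and the grasp point (between the pads) is the TCP; z points along the fingers, x is the direction in which the jaws open and shut, and the axes are right-handed (so a half turn about z gives the same grasp; the last joint's range is limited). The gripper opens to 91 mm and grips with 3 to 60 N. Pads are 32 mm wide; open, the fingers measure 118 mm over their backs; the gripper's body (76 mm by 178 mm) begins 60 mm behind the grasp point.
Start: joints at [74.255, 18.312, 89.639, -0, 72.044, -1.146], TCP at [144.931, 556.45, 232.976] pointing down, gripper open.
Joint ranges: [-177.97, 177.97], [-48.28, 115.42], [12.27, 149.76], [-77.06, 257.06], [2.81, 150.46], [-146.56, 146.56]. Speed limits (degrees/s): [147.25, 147.25, 180, 180, 180, 180].

### API

Orientations are given as [roll, pitch, yaw] about the fixed x, y, z axes, in that order (R = Rz(yaw) Ry(pitch) Rx(roll)).
In Python, from workcell import sensors, grab_frame, env gives the robot as it stands.
- The arm moves only by the tool servo_tool, never from a script. Its argument "motion" is one flat list of numbers, 7 for each row, row after row: the shift along the world's x, y, z in mm, then the turn, a rotation vector about the world's x, y, z in rad, then the opening in per cent of the stroke, from 0 (shut) to 100 (fully open). In form: [x, y, z, rx, ry, rz, grip, x, y, z, rx, ry, rz, grip, ...]. A call has 1 to 10 rows; each row shifts and turns the commanded pose from where the row before left it; what a row does not reach is not made up. A row lasts 1/12 s, in which the tool goes at most 41.7 mm and 7.16 degrees, less where a joint would pass 70% of its speed; a pose out of reach is approached as far as the arm can. A call with a gripper value outside its range is refused whole. The fingers move at their own pace and stop on an object; "newtons" is the grip in N (left out, the last holds). Time passes only in rows, so rows that do not move let the fingers close. It gives the time, the measured TCP pose, the force and the opening at its end, in the units of the state.
- sensors.state(): the state, without advancing time (a new reading comes with each control period).
- grab_frame(name): name is "scene" or "top" or "wrist"; returns a dict with "image" (420x560x3 uint8, red, green, blue), "depth" (420x560 float32, mm along the optical axis (not along the pixel's ray), 0 where there is no reading), "fx", "fy", "cx", "cy" (pixels), "extrinsics" (4x4, takes a point from camera to world coordinates); the wrist camera has in their place "T_tool_cam" (4x4, takes a point from camera to tool coordinates, whose origin is the TCP and whose axes are the tool frame's). Camera axes: x right, y up, looking along -z (the intrinsics and any distortion apply to the point x, -y, -z); pixel columns grow to the right and rows downward; lengths in mm; the calibration is good to about 2 mm. A picture is of the moment at which its call begins: read the wrist's pose just before it.
- env.job_done(): hands the job in, once; it reports no verdict.
The state is a dict: "time_s": time; "qpos": joint angles; "qvel": joint speeds; "effort": joint torques, N m; "ee_pos": TCP position; "ee_rot": TCP orientation; "force": force on the tool from outside, world axes, zero at the start; "torque": the same for the moment, N m; "gripper_width": finger opening in mm.
Only numpy, scipy, OpenCV 4.12 (cv2) and the standard library are available. Lean on these libraries where they do the work, as an engineer would, in place of code of your own. Each camera call takes 0.05 s, during which the arm holds its last target.

## Working session

There is one attempt and no reset: what is moved stays moved. The work goes in short steps, Python scripts to look and compute and a tool call to move; the robot and the scene stay as the last step left them, time stands still between calls to the robot, and variables do not carry over. Pictures are saved under pics/ and viewed, and the job is handed in when it is done.

Besides the shell and the picture viewer there is one more tool, called after "Emit:" as a command line: name --argument value ..., lists and objects as JSON in quotes. servo_tool: Moves the arm, as the interface text tells. Its arguments: {"type":"object","properties":{"motion":{"type":"array"},"newtons":{"type":"number"}},"required":["motion"]}

```bash
mkdir -p pics; ls
cat > h.py <<'E'
import numpy as np, cv2
from workcell import sensors, grab_frame, env
def save(name, fn):
    f=grab_frame(name); cv2.imwrite('pics/'+fn+'.png', cv2.cvtColor(f['image'],cv2.COLOR_RGB2BGR)); np.savez('pics/'+fn+'.npz',**f); return f
def load(fn): return dict(np.load('pics/'+fn+'.npz'))
def px2w(f,u,v,E=None,d=None):
    E=f['extrinsics'] if E is None else E
    if d is None: d=f['depth'][int(round(v)),int(round(u))]
    p=np.array([(u-f['cx'])/f['fx']*d,-(v-f['cy'])/f['fy']*d,-d,1]); return (E@p)[:3]
def w2px(f,p,E=None):
    E=f['extrinsics'] if E is None else E
    c=np.linalg.inv(E)@np.append(p,1); return f['cx']+f['fx']*c[0]/-c[2], f['cy']-f['fy']*c[1]/-c[2]
E
python3 - <<'E'
from h import *
for n in ['scene','top','wrist']:
    f=save(n,n+'0'); print(n,[k for k in f], f['fx'],f['cx'],f['cy']); print(f.get('extrinsics',f.get('T_tool_cam')))
print(sensors.state())
E
```

```text
pics
scene ['image', 'depth', 'fx', 'fy', 'cx', 'cy', 'extrinsics'] 383.08384743137344 277.779992379729 212.78793570285066
[[-3.84159268e-01 -7.67641089e-01  5.12980326e-01  9.59500245e+02]
 [ 9.23264373e-01 -3.18120248e-01  2.15365749e-01  2.26516467e+02]
 [-2.13416990e-03  5.56351208e-01  8.30944510e-01  7.26880408e+02]
 [ 0.00000000e+00  0.00000000e+00  0.00000000e+00  1.00000000e+00]]
top ['image', 'depth', 'fx', 'fy', 'cx', 'cy', 'extrinsics'] 504.2584708766166 278.35604070464217 216.09175401449048
[[-3.48907892e-03  9.93594124e-01 -1.12953717e-01  4.44155332e+02]
 [-9.99742475e-01 -5.99871916e-03 -2.18860591e-02  4.65879292e+01]
 [-2.24234374e-02  1.12848266e-01  9.93359179e-01  1.26955514e+03]
 [ 0.00000000e+00  0.00000000e+00  0.00000000e+00  1.00000000e+00]]
wrist ['image', 'depth', 'fx', 'fy', 'cx', 'cy', 'T_tool_cam'] 311.1563827828017 280.57139204589544 209.2290457389837
[[ 9.99999720e-01 -7.02495563e-04 -2.58851056e-04 -1.30907889e-01]
 [-7.44636098e-04 -9.69108229e-01 -2.46634722e-01 -6.91171678e+01]
 [-7.75948901e-05  2.46634846e-01 -9.69108480e-01 -1.51970542e+02]
 [ 0.00000000e+00  0.00000000e+00  0.00000000e+00  1.00000000e+00]]
{'time_s': 0.15, 'qpos': array([ 7.42545153e+01,  1.83435599e+01,  8.96888042e+01, -2.08675146e-03,
        7.20443223e+01, -1.14717083e+00]), 'qvel': array([ 0.0516668 , -0.14358524, -0.19695931, -0.02464064, -0.06026703,
        0.09322037]), 'effort': array([ 1.44558657e-03, -4.12777877e+01, -2.32154417e+01,  7.29433447e-02,
        4.34479269e-02, -1.01794101e-04]), 'ee_pos': array([144.85216065, 556.09997161, 232.32054052]), 'ee_rot': array([1.79999551e+02, 7.67107570e-02, 7.54023304e+01]), 'force': array([ 0.01811262, -0.31579453, -0.02061456]), 'torque': array([-0.02082701, -0.00284451, -0.00111259]), 'gripper_width': 91.18962498683972}
```

View pics/scene0.png

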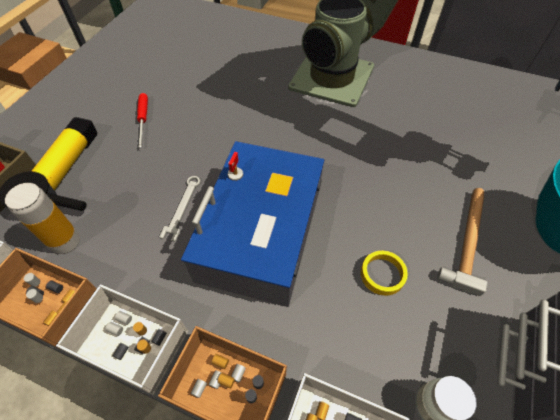

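View pics/top0.png

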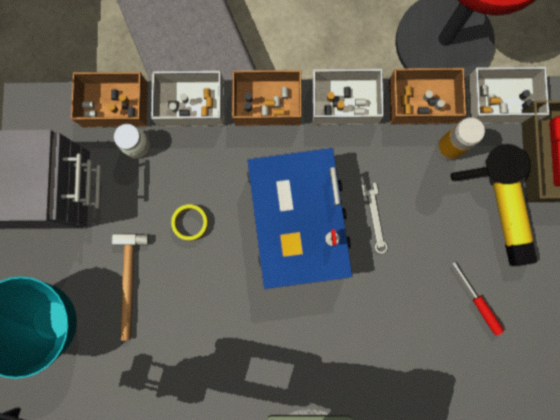

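View pics/wrist0.png

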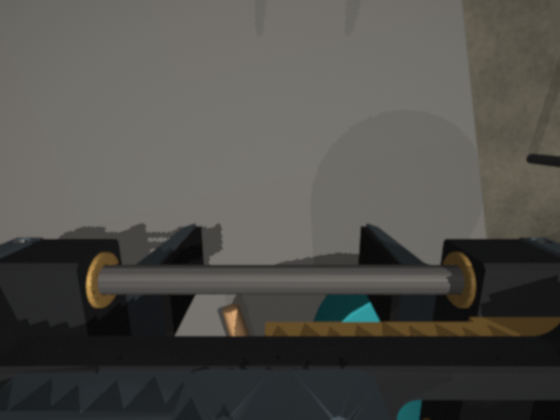

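The top view shows the box at about (300,218), the key at (333,238), the handle at (335,185), the wrench to the right and the tape to the left at (189,222). The box's x runs roughly along world +x. I'll enlarge these next.

Run:
```python
import cv2
a=cv2.imread('pics/top0.png')[140:300,235:395]; cv2.imwrite('pics/t0c.png',cv2.resize(a,None,fx=3.75,fy=3.75,interpolation=cv2.INTER_CUBIC))
a=cv2.imread('pics/scene0.png')[130:310,150:350]; cv2.imwrite('pics/s0c.png',cv2.resize(a,None,fx=3.3,fy=3.3,interpolation=cv2.INTER_CUBIC))
```

```text
(no output)
```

View pics/t0c.png

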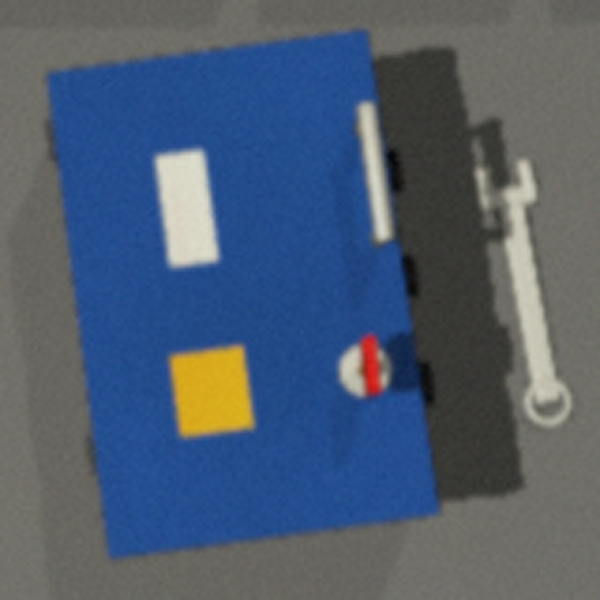

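View pics/s0c.png

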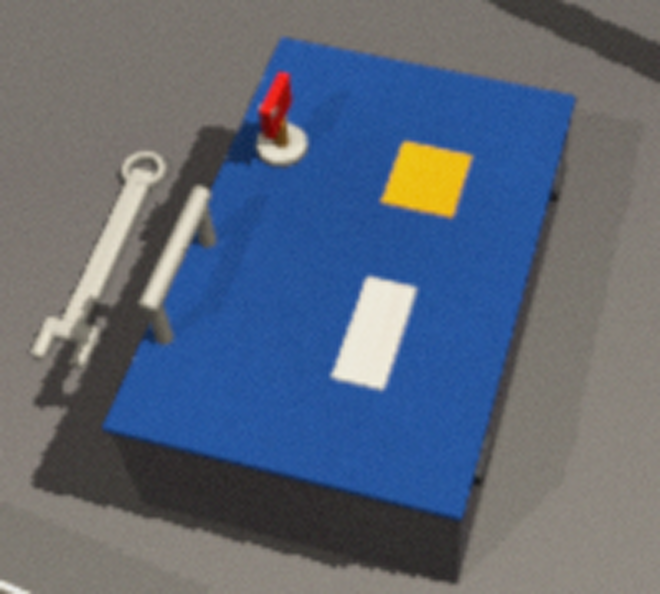

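```bash
cat >> h.py <<'E'
def ray(f,u,v,E=None):
    E=f['extrinsics'] if E is None else E
    o=E[:3,3]; d=px2w(f,u,v,E,1000.)-o; return o,d/np.linalg.norm(d)
def tri(rs):
    A=np.zeros((3,3));b=np.zeros(3)
    for o,d in rs:
        M=np.eye(3)-np.outer(d,d);A+=M;b+=M@o
    p=np.linalg.solve(A,b); return p,[np.linalg.norm((np.eye(3)-np.outer(d,d))@(p-o)) for o,d in rs]
E
python3 - <<'E'
from h import *
t=load('top0');s=load('scene0')
T=lambda p:(p[0]/3.75+235-.4,p[1]/3.75+140-.4); S=lambda p:(p[0]/3.3+150-.35,p[1]/3.3+130-.35)
P={'A':((48,73),(463,517)),'B':((367,30),(105,428)),'C':((440,513),(282,38)),'D':((110,557),(575,97)),
 'barfar':((365,103),(150,303)),'barnear':((384,242),(203,192)),'keytop+x':((370,336),(0,0)),'yel':((212,391),(427,179)),'wht':((187,208),(374,332))}
R={}
for k,(a,b) in P.items():
    d=px2w(t,*T(a))
    if b!=(0,0): R[k],e=tri([ray(t,*T(a)),ray(s,*S(b))]); print(k,R[k].round(1),np.round(e,1),'depth top',d.round(1),'scn',px2w(s,*S(b)).round(1))
# fit box pose
names='ABCD'; L={'A':(153,100),'B':(153,-103),'C':(-153,-103),'D':(-153,100)}
Q=np.array([R[n][:2] for n in names]);Lq=np.array([L[n] for n in names],float)
qc=Q.mean(0);lc=Lq.mean(0);H=(Lq-lc).T@(Q-qc);yaw=np.arctan2(H[0,1]-H[1,0],H[0,0]+H[1,1])
Rm=np.array([[np.cos(yaw),-np.sin(yaw)],[np.sin(yaw),np.cos(yaw)]]);o=qc-Rm@lc
print('yaw',np.degrees(yaw),'o',o,'res',(Lq@Rm.T+o-Q).round(1))
np.savez('box.npz',yaw=yaw,o=o)
W=lambda x,y,z:np.append(Rm@[x,y]+o,z)
for n,p in dict(key=(-60,-70,146.5),handle=(55,-90,146.5),b1=(-60,0,81),b2=(0,0,81),b3=(60,0,81)).items(): 
    w=W(*p); print(n,w.round(1),np.round(w2px(t,w),1),np.round(w2px(s,w),1))
# depth-based red pixels
for f,n in((t,'t'),(s,'s')):
    im=f['image'].astype(int); m=(im[...,0]>150)&(im[...,1]<60)&(im[...,2]<60); v,u=np.nonzero(m)
    pts=np.array([px2w(f,a,b) for a,b in zip(u,v)]); k=(np.abs(pts[:,2]-146)<25)&(np.linalg.norm(pts[:,:2]-W(-60,-70,0)[:2],axis=1)<60); print(n,k.sum(),pts[k].mean(0),pts[k].min(0),pts[k].max(0)) ; q=pts[k][:,:2]; print('ang',np.degrees(np.arctan2(*np.linalg.svd(q-q.mean(0))[2][0][::-1])))
E
```

```text
A [711.1 144.4 110.4] [0. 0.] depth top [737.1 153.8  -2.2] scn [699.9 140.7  82.6]
B [737.1 -55.3 108.5] [0.3 0.3] depth top [737.6 -55.6 107.3] scn [735.7 -56.6 105. ]
C [436.8 -95.2 108. ] [0. 0.] depth top [ 436.2 -107.7    5.3] scn [436.8 -95.2 108. ]
D [411.1 104.9 107.9] [0.8 0.8] depth top [410.7 105.9 103.2] scn [317.6  83.2   2. ]
barfar [680.5 -49.2 156.7] [0.2 0.2] depth top [690.8 -53.5 108.6] scn [678.4 -51.  152.5]
barnear [598.2 -61.  149.1] [1.1 1.1] depth top [597.2 -59.7 152.9] scn [600.8 -60.2 152.7]
yel [511.8  42.3 109.8] [0.7 0.7] depth top [511.8  43.  105.6] scn [510.7  41.2 108. ]
wht [625.5  56.9 109.9] [0.9 0.9] depth top [626.   57.8 104.7] scn [624.4  55.4 107.3]
yaw 7.480091064510524 o [573.84760233  26.20228867] res [[ 1.4  0.9]
 [ 1.8 -0.7]
 [-1.3 -0.7]
 [-2.   0.5]]
key [523.5 -51.  146.5] [333.4 237.4] [234.  162.7]
handle [640.1 -55.9 146.5] [334.7 185.6] [203.7 206.2]
b1 [514.4  18.4  81. ] [301.5 243.3] [268.4 189.8]
b2 [573.8  26.2  81. ] [298.  218.3] [260.3 212.6]
b3 [633.3  34.   81. ] [294.5 193.5] [251.5 237.3]
t 43 [523.14874024 -50.13821091 158.73735878] [507.93079277 -53.57764958 152.48469006] [538.88813538 -46.75376497 163.26926312]
ang -174.30471661235882
s 42 [523.51815772 -51.89790704 159.32056235] [509.76155539 -55.2265015  154.56089612] [538.43319292 -49.12012639 162.37303328]
ang 3.9998104454057968
```

Box pose: origin (573.8, 26.2), yaw 7.5°. Key is centred at about (523.3, −51), its paddle at roughly 5° in world. I'll move above it with the jaws across the paddle.

Emit:
servo_tool --motion '[21,-33.7,0,0,0,0.019,60,21,-33.7,0,0,0,0.019,60,21,-33.7,0,0,0,0.019,60,21,-33.7,0,0,0,0.019,60,21,-33.7,0,0,0,0.019,60,21,-33.7,0,0,0,0.019,60,21,-33.7,0,0,0,0.019,60,21,-33.7,0,0,0,0.019,60,21,-33.7,0,0,0,0.019,60,21,-33.7,0,0,0,0.019,60]'

```text
time_s: 0.98
ee_pos: [355.3, 217.6, 233.0]
ee_rot: [180.0, -0.0, 86.4]
force: [0.7, 0.3, -0.4]
gripper_width: 54.3
```

Emit:
servo_tool --motion '[21,-33.7,0,0,0,0.019,60,21,-33.7,0,0,0,0.019,60,21,-33.7,0,0,0,0.019,60,21,-33.7,0,0,0,0.019,60,21,-33.7,0,0,0,0.019,60,21,-33.7,0,0,0,0.019,60,21,-33.7,0,0,0,0.019,60,21,-33.9,0,0,0,0.019,60,0,0,0,0,0,0,60,0,0,0,0,0,0,60]'

```text
time_s: 1.82
ee_pos: [523.3, -51.9, 232.2]
ee_rot: [-179.9, -0.0, 94.8]
force: [-0.7, 0.5, -0.2]
gripper_width: 54.8
```

Run:
```python
from h import *
from scipy.spatial.transform import Rotation as Ro
st=sensors.state(); print(st['time_s'],st['qpos'].round(1),st['ee_pos'],st['ee_rot'],st['force'])
f=save('wrist','w1')
M=np.eye(4);M[:3,:3]=Ro.from_euler('xyz',st['ee_rot'],degrees=True).as_matrix();M[:3,3]=st['ee_pos'];E=M@f['T_tool_cam'];np.save('pics/w1E.npy',E)
print(w2px(f,np.array([523.3,-51,159.5]),E))
```

```text
1.8167 [  -6.9   14.    96.     0.    70.2 -101.7] [523.2972767  -51.87646745 232.1996349 ] [-1.79921663e+02 -3.66883886e-02  9.47889634e+01] [-0.70475406  0.54149339 -0.20365025]
(np.float64(281.7995329361487), np.float64(224.84316427192542))
```

View pics/w1.png

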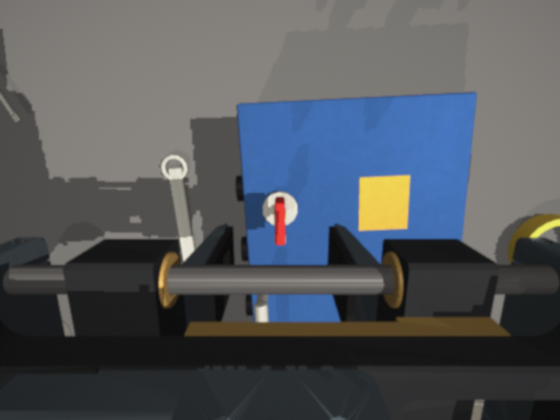

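The wrist view shows the red paddle at (281, 222), upright and central between the fingers; predicted (282, 225), so the two views agree. Descend and grip.

Emit:
servo_tool --motion '[0,0.7,-20,0,0,0,60,0,0,-20,0,0,0,60,0,0,-20,0,0,0,60,0,0,-15,0,0,0,60,0,0,-9,0,0,0,60,0,0,0,0,0,0,60]'

```text
time_s: 2.37
ee_pos: [521.0, -48.2, 147.3]
ee_rot: [-179.8, -0.1, 95.1]
force: [0.1, -0.6, 0.0]
gripper_width: 54.8
```

Emit:
servo_tool --motion '[0,0,0,0,0,0,0,0,0,0,0,0,0,0,0,0,0,0,0,0,0,0,0,0,0,0,0,0,0,0,0,0,0,0,0]' --newtons 20

```text
time_s: 2.78
ee_pos: [523.3, -49.7, 149.7]
ee_rot: [179.9, 0.0, 95.0]
force: [-0.1, 0.2, 0.4]
gripper_width: 24.0
```

Emit:
servo_tool --motion '[0,0,-2,0,0,0,0,0,0,0,0,0,0,0,0,0,0,0,0,0,0,0,0,0,0,0,0,0,0,0,0,0,0,0,0]'

```text
time_s: 3.2
ee_pos: [523.4, -52.3, 147.2]
ee_rot: [180.0, 0.3, 95.1]
force: [0.8, -8.8, -0.4]
gripper_width: 8.3
```

Emit:
servo_tool --motion '[0,-2,0,0,0,-0.05,0,0,0,0,0,0,-0.1,0,0,0,0,0,0,-0.1,0,0,0,0,0,0,-0.1,0,0,0,0,0,0,-0.1,0,0,0,0,0,0,-0.1,0,0,0,0,0,0,-0.1,0,0,0,0,0,0,-0.1,0,0,0,0,0,0,-0.1,0,0,0,0,0,0,-0.1,0]'

```text
time_s: 4.03
ee_pos: [523.3, -52.8, 147.1]
ee_rot: [179.9, 0.0, 40.3]
force: [0.8, -4.0, 0.2]
gripper_width: 8.5
```

Emit:
servo_tool --motion '[0,0,0,0,0,-0.1,0,0,0,0,0,0,-0.1,0,0,0,0,0,0,-0.1,0,0,0,0,0,0,-0.1,0,0,0,0,0,0,-0.1,0,0,0,0,0,0,-0.05,0,0,0,0,0,0,0,0]'

```text
time_s: 4.62
ee_pos: [523.2, -52.9, 147.2]
ee_rot: [179.9, -0.0, 9.0]
force: [1.6, -5.5, 1.6]
gripper_width: 8.2
```

Run:
```python
from h import *
s=sensors.state();print({k:s[k].round(2) for k in('ee_pos','ee_rot','force','torque')})
```

```text
{'ee_pos': array([523.16, -52.85, 147.16]), 'ee_rot': array([ 1.7987e+02, -2.0000e-02,  9.0400e+00]), 'force': array([ 1.61, -5.52,  1.65]), 'torque': array([-0.97,  0.01, -0.03])}
```

Emit:
servo_tool --motion '[0,0,0,0,0,-0.03,0,0,0,0,0,0,-0.03,0,0,0,0,0,0,-0.02,0,0,0,0,0,0,0,0]'

```text
time_s: 4.95
ee_pos: [523.1, -52.8, 147.1]
ee_rot: [179.9, -0.0, 4.6]
force: [0.1, -4.8, 1.1]
gripper_width: 9.0
```

Run:
```python
from h import *
s=sensors.state();print({k:s[k].round(2) for k in('ee_pos','ee_rot','force','torque')})
```

```text
{'ee_pos': array([523.13, -52.8 , 147.13]), 'ee_rot': array([ 1.7985e+02, -2.0000e-02,  4.6100e+00]), 'force': array([ 0.12, -4.81,  1.11]), 'torque': array([-1.08,  0.06,  0.42])}
```

Torque rose to 0.42 N·m and the pads started to wedge, so the key is at its stop. Release and check.

Emit:
servo_tool --motion '[0,0,0,0,0,0,40,0,0,0,0,0,0,40,0,0,0,0,0,0,40,0,0,10,0,0,0,40,0,0,25,0,0,0,40,0,0,30,0,0,0,40,0,0,30,0,0,0,40,0,0,0,0,0,0,40]'

```text
time_s: 5.62
ee_pos: [526.1, -51.7, 248.8]
ee_rot: [179.9, -0.7, 4.5]
force: [0.4, -0.3, 0.1]
gripper_width: 36.4
```

Run:
```python
from h import *
from scipy.spatial.transform import Rotation as Ro
st=sensors.state(); print(st['time_s'],st['qpos'].round(1),st['ee_pos'],st['ee_rot'],st['force'])
f=save('wrist','w2'); cv2.imwrite('pics/w2c.png',cv2.resize(cv2.imread('pics/w2.png')[100:300,160:400],None,fx=3,fy=3,interpolation=cv2.INTER_CUBIC))
s=save('scene','s2')
cv2.imwrite('pics/s2c.png',cv2.resize(cv2.imread('pics/s2.png')[120:300,150:350],None,fx=3.3,fy=3.3,interpolation=cv2.INTER_CUBIC))
```

```text
5.6167 [ -6.9  13.2  94.5   0.   71.5 -11.4] [526.12188323 -51.65102311 248.77316205] [179.89543232  -0.71129413   4.488758  ] [ 0.44131492 -0.34264621  0.13671068]
```

View pics/w2c.png

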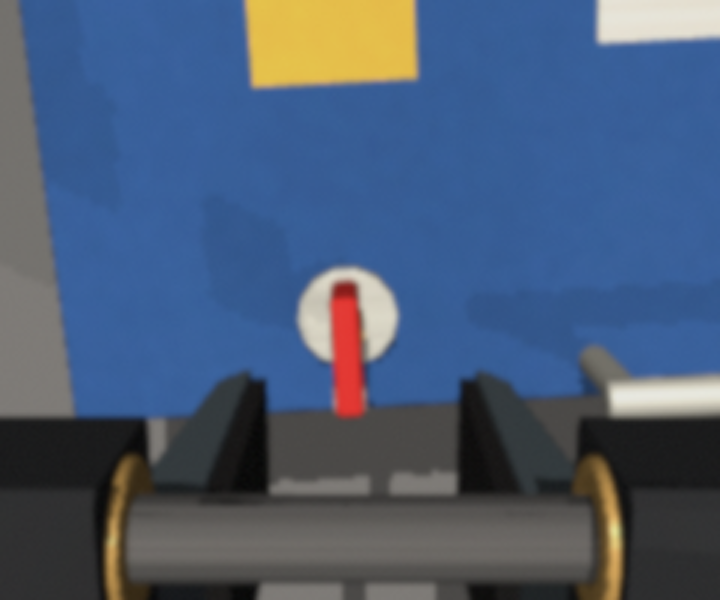

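View pics/s2c.png

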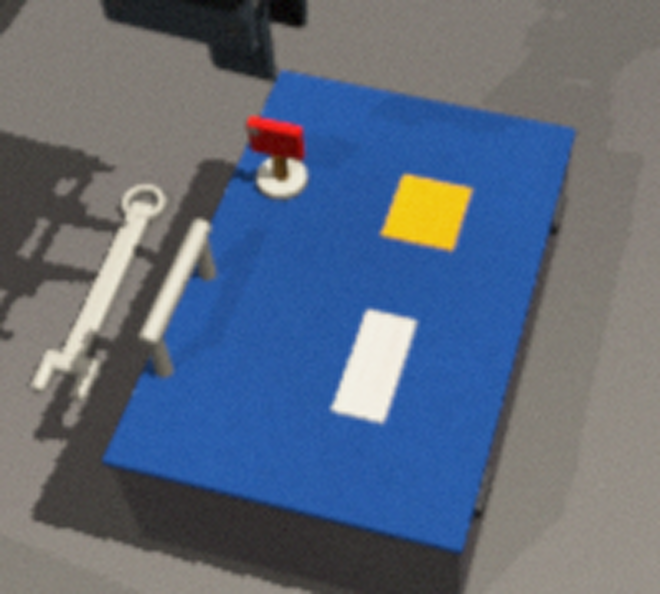

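The scene view shows the key paddle now across the box (crop 247–303, 135). A quick numeric check of its angle, plus the handle pose.

Run:
```python
from h import *
s=load('s2'); im=s['image'].astype(int); m=(im[...,0]>150)&(im[...,1]<60)&(im[...,2]<60); v,u=np.nonzero(m)
k=(u>210)&(u<260)&(v>140)&(v<190); pts=np.array([px2w(s,a,b) for a,b in zip(u[k],v[k])]); pts=pts[(np.abs(pts[:,2]-146)<20)]
print(pts.min(0),pts.max(0)); d=np.linalg.svd(pts[:,:2]-pts[:,:2].mean(0))[2][0]; print('ang',np.degrees(np.arctan2(d[1],d[0])))
# wrist: paddle top edge ends at z=159.5
from scipy.spatial.transform import Rotation as Ro
f=load('w2');M=np.eye(4);M[:3,:3]=Ro.from_euler('xyz',[179.895,-0.711,4.489],degrees=True).as_matrix();M[:3,3]=[526.12,-51.65,248.77];E=M@f['T_tool_cam']
def at(u,v,z):
    o,d=ray(f,u,v,E); return o+d*(z-o[2])/d[2]
a=at(160+345/3,100+297/3,159.5);b=at(160+350/3,100+413/3,159.5);print(a,b,np.degrees(np.arctan2(*(a-b)[:2][::-1])))
# handle
t=load('top0')
o=np.array([573.85,26.2]);y=np.radians(7.5);R=np.array([[np.cos(y),-np.sin(y)],[np.sin(y),np.cos(y)]])
for th in [0,15,30,45,60,75,90,100,105]:
    q=np.radians(th); yy=100-190*np.cos(q)+46*np.sin(q); z=100.5+190*np.sin(q)+46*np.cos(q); print(th,np.append(R@[55,yy]+o,z).round(1))
```

```text
[519.83445979 -67.47988789 155.75640444] [527.93297596 -37.37128921 161.92761564]
ang 98.10673934735856
[521.69615611 -36.02487355 159.5       ] [525.47525321 -68.2583313  159.5       ] 96.68691293120776
0 [640.1 -55.9 146.5]
15 [637.7 -37.6 194.1]
30 [633.8  -7.8 235.3]
45 [628.6  31.6 267.4]
60 [622.5  77.8 288. ]
75 [615.9 127.8 295.9]
90 [609.3 178.1 290.5]
100 [605.1 210.1 279.6]
105 [603.1 225.3 272.1]
```

Key measures 97° in world (ideal 97.5), so a full quarter turn. Now on to the handle.

Emit:
servo_tool --motion '[11.4,-0.4,0,0,0,0.116,60,11.4,-0.4,0,0,0,0.116,60,11.4,-0.4,0,0,0,0.116,60,11.4,-0.4,0,0,0,0.116,60,11.4,-0.4,0,0,0,0.116,60,11.4,-0.4,0,0,0,0.116,60,11.4,-0.4,0,0,0,0.116,60,11.4,-0.4,0,0,0,0.116,60,11.4,-0.4,0,0,0,0.116,60,11.4,-0.4,0,0,0,0.116,60]'

```text
time_s: 6.55
ee_pos: [636.6, -55.3, 240.3]
ee_rot: [-179.8, 0.0, 71.3]
force: [-1.0, 0.2, -0.2]
gripper_width: 54.8
```

Emit:
servo_tool --motion '[0,0,0,0,0,0.116,60,0,0,0,0,0,0.116,60,0,0,0,0,0,0.116,60,0,0,0,0,0,0.116,60,0,0,0,0,0,0,60,0,0,0,0,0,0,60]'

```text
time_s: 7.05
ee_pos: [636.4, -55.4, 240.7]
ee_rot: [-179.9, -0.1, 97.4]
force: [-0.3, 0.4, 0.4]
gripper_width: 54.9
```

Run:
```python
from h import *
from scipy.spatial.transform import Rotation as Ro
st=sensors.state(); print(st['time_s'],st['qpos'].round(1),st['ee_pos'],st['ee_rot'],st['force'])
f=save('wrist','w3')
M=np.eye(4);M[:3,:3]=Ro.from_euler('xyz',st['ee_rot'],degrees=True).as_matrix();M[:3,3]=st['ee_pos'];E=M@f['T_tool_cam']
print(w2px(f,np.array([640.1,-55.9,146.5]),E))
```

```text
7.05 [  -6.    24.    79.8    0.    76.4 -103.4] [636.35408245 -55.43965545 240.74349571] [-1.79863396e+02 -5.22398915e-02  9.73551078e+01] [-0.28488356  0.44187377  0.37478358]
(np.float64(279.44743408094917), np.float64(221.4370648100117))
```

View pics/w3.png

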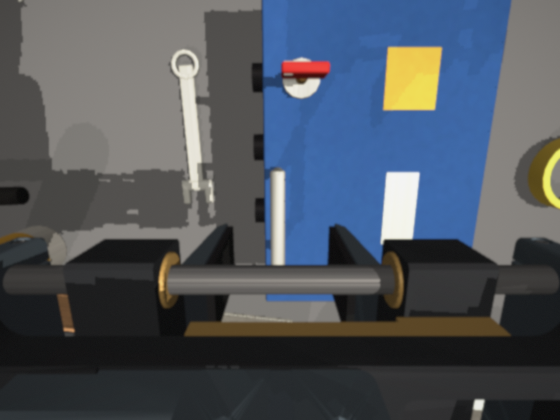

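The bar lies at u≈278, upright in the wrist view, as predicted (279). Descend and grip it.

Emit:
servo_tool --motion '[3.5,0,-20,0,0,0,60,0,0,-25,0,0,0,60,0,0,-25,0,0,0,60,0,0,-15,0,0,0,60,0,0,-8,0,0,0,60,0,0,0,0,0,0,60,0,0,0,0,0,0,60]'

```text
time_s: 7.68
ee_pos: [640.7, -55.7, 149.3]
ee_rot: [180.0, -0.0, 97.5]
force: [-0.8, -0.3, 0.8]
gripper_width: 54.7
```

Emit:
servo_tool --motion '[0,0,0,0,0,0,0,0,0,0,0,0,0,0,0,0,0,0,0,0,0,0,0,0,0,0,0,0,0,0,0,0,0,0,0,0,0,0,0,0,0,0,0,0,0,0,0,0,0]' --newtons 25

```text
time_s: 8.27
ee_pos: [640.7, -57.5, 149.2]
ee_rot: [180.0, 0.2, 97.6]
force: [-0.1, -0.3, 0.9]
gripper_width: 11.2
```

Run:
```python
import numpy as np
y=np.radians(7.5)
def P(th):
    q=np.radians(th); yy=-190*np.cos(q)+46*np.sin(q); z=190*np.sin(q)+46*np.cos(q); return np.array([-np.sin(y)*yy,np.cos(y)*yy,z])
for a in range(0,105,5): print(a+5,(P(a+5)-P(a)).round(1))
```

```text
5 [-0.6  4.7 16.4]
10 [-0.8  6.1 15.9]
15 [-1.   7.4 15.3]
20 [-1.2  8.7 14.6]
25 [-1.3 10.  13.8]
30 [-1.5 11.1 12.8]
35 [-1.6 12.2 11.8]
40 [-1.7 13.2 10.7]
45 [-1.8 14.   9.5]
50 [-1.9 14.8  8.2]
55 [-2.  15.5  6.9]
60 [-2.1 16.   5.5]
65 [-2.2 16.4  4.1]
70 [-2.2 16.7  2.6]
75 [-2.2 16.9  1.2]
80 [-2.2 16.9 -0.3]
85 [-2.2 16.8 -1.8]
90 [-2.2 16.6 -3.3]
95 [-2.1 16.2 -4.7]
100 [-2.1 15.8 -6.1]
105 [-2.  15.2 -7.5]
```

First five 5° steps, two rows each, then check.

Emit:
servo_tool --motion '[-0.3,2.4,8.2,0,0,0,0,-0.3,2.4,8.2,0,0,0,0,-0.4,3,8,0,0,0,0,-0.4,3,7.9,0,0,0,0,-0.5,3.7,7.7,0,0,0,0,-0.5,3.7,7.6,0,0,0,0,-0.6,4.3,7.3,0,0,0,0,-0.6,4.4,7.3,0,0,0,0]'

```text
time_s: 8.93
ee_pos: [637.4, -32.0, 210.8]
ee_rot: [180.0, 0.4, 97.5]
force: [2.4, -7.1, -3.1]
gripper_width: 11.2
```

Emit:
servo_tool --motion '[-1.3,10,13.8,0,0,0,0,-1.5,11.1,12.8,0,0,0,0,-1.6,12.2,11.8,0,0,0,0,-1.7,13.2,10.7,0,0,0,0,-1.8,14,9.5,0,0,0,0,-1.9,14.8,8.2,0,0,0,0,-2,15.5,6.9,0,0,0,0,-2.1,16,5.5,0,0,0,0]'

```text
time_s: 9.6
ee_pos: [623.9, 73.7, 294.2]
ee_rot: [179.7, 0.6, 97.4]
force: [-1.4, -10.0, 6.7]
gripper_width: 11.3
```

Emit:
servo_tool --motion '[-2.2,16.4,4.1,0,0,0,0,-2.2,16.7,2.6,0,0,0,0,-2.2,16.9,1.2,0,0,0,0,-2.2,16.9,-0.3,0,0,0,0,-2.2,16.8,-1.8,0,0,0,0,0,0,0,0,0,0,0]'

```text
time_s: 10.1
ee_pos: [612.1, 163.9, 297.5]
ee_rot: [179.8, -0.1, 97.6]
force: [0.5, 4.1, 3.4]
gripper_width: 11.4
```

Emit:
servo_tool --motion '[-1.1,8.3,-1.5,0,0,0,0,-1.1,8.3,-1.8,0,0,0,0,-1,8.1,-2.3,0,0,0,0,-1.1,8.1,-2.4,0,0,0,0,-1,7.9,-3,0,0,0,0,-1.1,7.9,-3.1,0,0,0,0,-0.6,4.5,-2.2,0,0,0,0,0,0,0,0,0,0,0,0,0,0,0,0,0,0]'

```text
time_s: 10.85
ee_pos: [605.3, 216.4, 279.0]
ee_rot: [180.0, -0.1, 97.6]
force: [4.2, 3.2, -1.4]
gripper_width: 11.3
```

Run:
```python
from h import *
save('scene','s4');save('top','t4');save('wrist','w4');s=sensors.state();print({k:s[k].round(2) for k in('ee_pos','ee_rot','force','torque','qpos')})
```

```text
{'ee_pos': array([605.29, 216.3 , 279.07]), 'ee_rot': array([179.97,  -0.18,  97.53]), 'force': array([ 4.56,  2.99, -2.06]), 'torque': array([ 0.35, -0.89, -0.04]), 'qpos': array([ 18.56,  23.29,  75.44,   0.17,  81.21, -79.  ])}
```

View pics/s4.png

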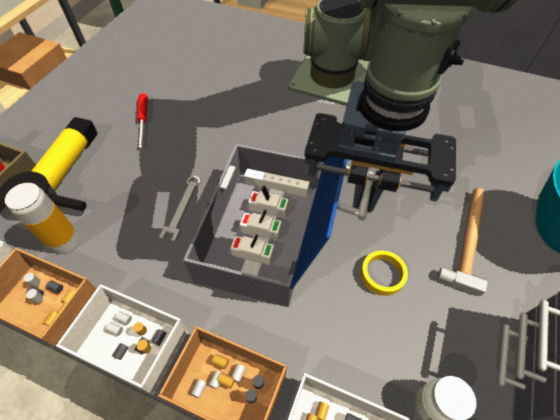

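View pics/t4.png

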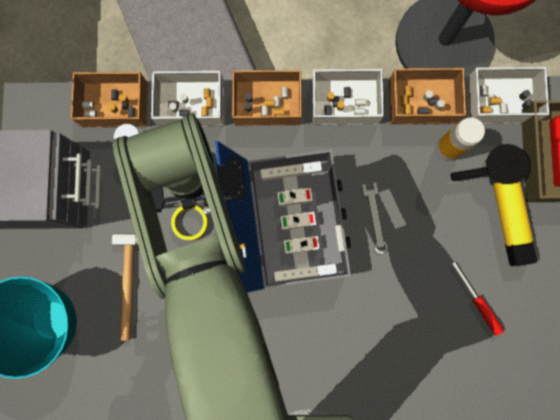

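The panel stands past upright, with the gripper still on the bar. Release with a small opening and lift clear.

Emit:
servo_tool --motion '[0,0,0,0,0,0,32,0,0,0,0,0,0,32,0,0,0,0,0,0,32,0,0,10,0,0,0,32,0,0,20,0,0,0,32,0,0,25,0,0,0,32,0,0,25,0,0,0,32,0,0,0,0,0,0,32]'

```text
time_s: 11.67
ee_pos: [606.1, 215.3, 366.6]
ee_rot: [179.4, -0.1, 97.5]
force: [-0.5, -0.0, 2.0]
gripper_width: 29.3
```

Run:
```python
from h import *
save('scene','s5');save('top','t5');s=sensors.state();print({k:s[k].round(2) for k in('ee_pos','ee_rot','force','torque','qpos')})
cv2.imwrite('pics/s5c.png',cv2.resize(cv2.imread('pics/s5.png')[130:310,170:370],None,fx=3.3,fy=3.3,interpolation=cv2.INTER_CUBIC))
cv2.imwrite('pics/t5c.png',cv2.resize(cv2.imread('pics/t5.png')[140:300,200:360],None,fx=3.75,fy=3.75,interpolation=cv2.INTER_CUBIC))
```

```text
{'ee_pos': array([604.99, 214.87, 361.62]), 'ee_rot': array([ 1.7985e+02, -5.0000e-02,  9.7510e+01]), 'force': array([-0.07,  0.08, -0.4 ]), 'torque': array([ 0.06, -0.03,  0.02]), 'qpos': array([ 1.852e+01,  2.218e+01,  6.574e+01,  2.000e-02,  9.193e+01,
       -7.899e+01])}
```

View pics/s5c.png

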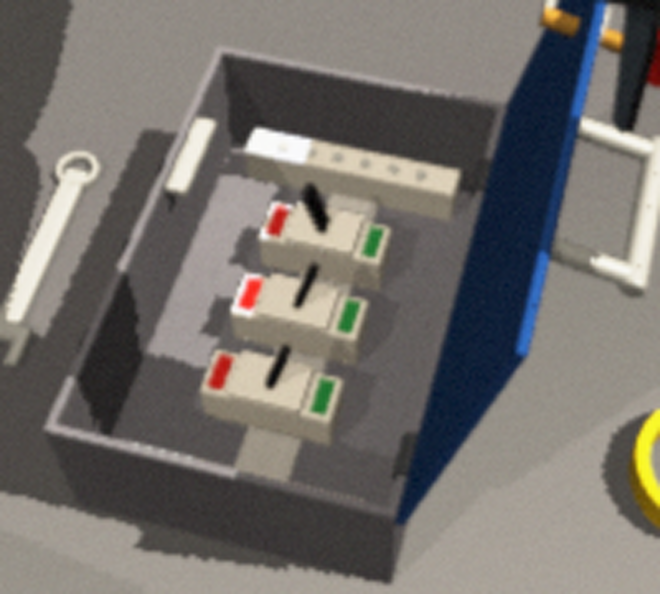

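View pics/t5c.png

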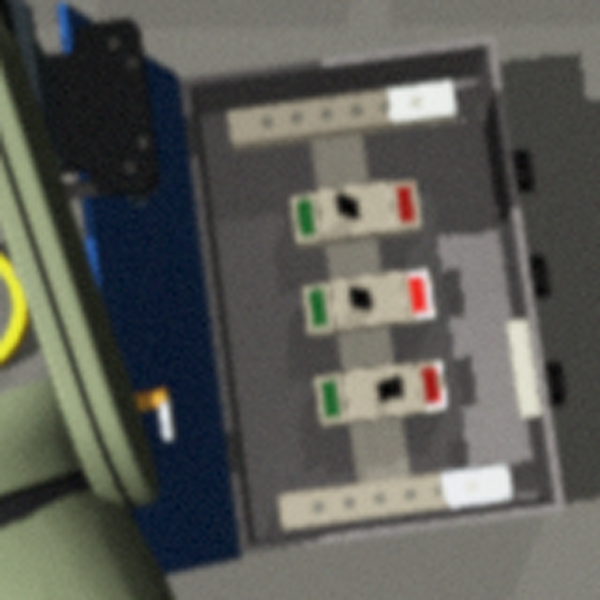

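All views show the breaker nearest the robot (top crop (390,388), scene crop (315,205)) leaning to its red mark; the other two lean green. I'll triangulate its tip.

Run:
```python
from h import *
t=load('t5');s=load('s5')
T=lambda p:(p[0]/3.75+200-.4,p[1]/3.75+140-.4); S=lambda p:(p[0]/3.3+170-.35,p[1]/3.3+130-.35)
y=np.radians(7.5);R=np.array([[np.cos(y),-np.sin(y)],[np.sin(y),np.cos(y)]]);o=np.array([573.85,26.2])
for a,b in [((396,389),(311,187)),((355,296),(313,268)),((342,205),(284,350))]:
    p,e=tri([ray(t,*T(a)),ray(s,*S(b))]); print(p.round(1),np.round(e,1),'box',(R.T@(p[:2]-o)).round(1))
# panel top edge/angle: panel points from scene depth, inner side
im=s['image'].astype(int);m=(im[...,2]>im[...,0]*2+10)&(im[...,2]>30);v,u=np.nonzero(m);P=np.array([px2w(s,a,b) for a,b in zip(u,v)])
B=(P[:,:2]-o)@R; k=(np.abs(B[:,0])<160)&(B[:,1]>90)&(B[:,1]<180)&(P[:,2]>110)&(P[:,2]<310);c=np.polyfit(P[k,2],B[k,1],1);print(k.sum(),c,90+np.degrees(np.arctan(c[0])))
```

```text
[514.3   9.1  88.3] [0.9 0.9] box [-61.3  -9.1]
[572.3  35.1  90.1] [0.1 0.1] box [-0.4  9. ]
[630.5  42.5  88.2] [0.5 0.5] box [58.3  8.8]
2938 [ 0.23164728 73.03194496] 103.0423725473143
```

Emit:
servo_tool --motion '[0,0,5,0,0,0,0,-10.7,-29.3,0,0,0,0,0,-10.7,-29.3,0,0,0,0,0,-10.7,-29.3,0,0,0,0,0,-10.7,-29.3,0,0,0,0,0,-10.7,-29.3,0,0,0,0,0,-10.7,-29.3,0,0,0,0,0,-10.7,-29.3,0,0,0,0,0,-10.7,-29.3,0,0,0,0,0,0,0,0,0,0,0,0]'

```text
time_s: 12.6
ee_pos: [516.9, -23.7, 364.5]
ee_rot: [-179.8, 0.1, 97.2]
force: [1.2, 0.0, 0.6]
gripper_width: -0.3
```

Emit:
servo_tool --motion '[0,0,-30,0,0,0,0,0,0,-35,0,0,0,0,0,0,-35,0,0,0,0,0,0,-35,0,0,0,0,0,0,-35,0,0,0,0,0,0,-30,0,0,0,0,0,0,-20,0,0,0,0,0,0,0,0,0,0,0,0,0,0,0,0,0,0]'

```text
time_s: 13.35
ee_pos: [518.6, -19.2, 143.9]
ee_rot: [-179.8, -0.1, 97.5]
force: [0.2, 0.2, 0.8]
gripper_width: 0.2
```

Run:
```python
from h import *
save('scene','s6');s=sensors.state();print({k:s[k].round(2) for k in('ee_pos','ee_rot','force','torque','qpos')})
```

```text
{'ee_pos': array([519.82, -19.3 , 145.35]), 'ee_rot': array([ 1.7999e+02, -1.0000e-02,  9.7530e+01]), 'force': array([ 0.1 , -0.89,  0.82]), 'torque': array([ 0.04,  0.  , -0.04]), 'qpos': array([-3.4000e+00,  1.7670e+01,  1.0431e+02,  2.0000e-02,  5.8020e+01,
       -1.0094e+02])}
```

View pics/s6.png

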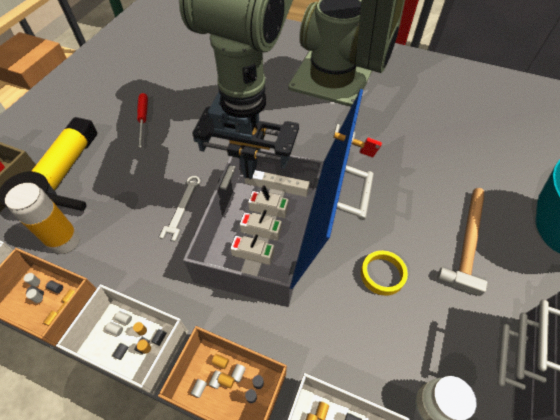

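The fingers are clear on the lever's red side, the panel stands, and the key hangs visible at (370,147). Descend and push towards +y.

Emit:
servo_tool --motion '[0,0,-20,0,0,0,0,0,0,-20,0,0,0,0,0,0,-13,0,0,0,0,0,0,0,0,0,0,0,0,0,0,0,0,0,0]'

```text
time_s: 13.82
ee_pos: [520.3, -19.5, 93.1]
ee_rot: [179.9, 0.0, 97.5]
force: [-0.1, -0.7, -0.0]
gripper_width: 0.5
```

Emit:
servo_tool --motion '[-0.7,5,0,0,0,0,0,-0.7,5,0,0,0,0,0,-0.5,4,0,0,0,0,0,-0.5,4,0,0,0,0,0,-0.5,4,0,0,0,0,0,0,0,0,0,0,0,0]'

```text
time_s: 14.32
ee_pos: [516.5, 3.3, 92.2]
ee_rot: [180.0, -0.0, 97.6]
force: [0.2, -0.2, 1.0]
gripper_width: 0.4
```

Emit:
servo_tool --motion '[-0.3,2,0,0,0,0,0,-0.3,2,0,0,0,0,0,0,0,0,0,0,0,0]'

```text
time_s: 14.57
ee_pos: [515.7, 6.8, 91.8]
ee_rot: [-180.0, -0.0, 97.5]
force: [0.2, 1.1, -0.5]
gripper_width: 0.7
```

Run:
```python
from h import *
save('scene','s7');s=sensors.state();print({k:s[k].round(2) for k in('ee_pos','ee_rot','force','torque')})
cv2.imwrite('pics/s7c.png',cv2.resize(cv2.imread('pics/s7.png')[150:290,190:330],None,fx=4.2,fy=4.2,interpolation=cv2.INTER_CUBIC))
```

```text
{'ee_pos': array([515.63,   6.7 ,  91.73]), 'ee_rot': array([-1.7997e+02, -3.0000e-02,  9.7520e+01]), 'force': array([-0.05, -0.44,  0.05]), 'torque': array([0.  , 0.02, 0.03])}
```

View pics/s7c.png

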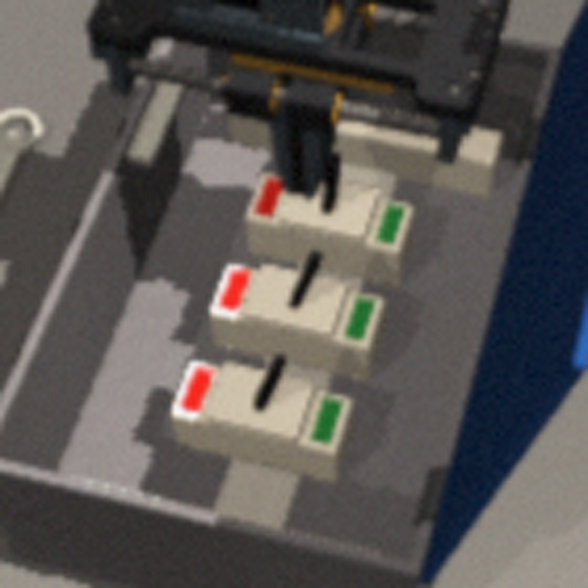

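The lever is about halfway, with the finger against it. Continue in small steps.

Emit:
servo_tool --motion '[-0.3,2,0,0,0,0,0,-0.3,2,0,0,0,0,0,0,0,0,0,0,0,0,0,0,0,0,0,0,0]'

```text
time_s: 14.95
ee_pos: [515.1, 10.6, 91.8]
ee_rot: [-180.0, -0.0, 97.5]
force: [-0.3, -0.4, -0.2]
gripper_width: 0.3
```

Emit:
servo_tool --motion '[-0.3,2,0,0,0,0,0,0,0,0,0,0,0,0,0,0,0,0,0,0,0]'

```text
time_s: 15.2
ee_pos: [514.9, 12.6, 91.9]
ee_rot: [-180.0, -0.0, 97.5]
force: [-0.2, -0.5, 0.2]
gripper_width: 0.5
```

Emit:
servo_tool --motion '[-0.3,2,0,0,0,0,0,0,0,0,0,0,0,0,0,0,0,0,0,0,0]'

```text
time_s: 15.45
ee_pos: [514.7, 14.1, 91.9]
ee_rot: [180.0, 0.0, 97.5]
force: [0.3, -3.6, -0.6]
gripper_width: 0.4
```

Emit:
servo_tool --motion '[-0.3,2,0,0,0,0,0,0,0,0,0,0,0,0,0,0,0,0,0,0,0]'

```text
time_s: 15.7
ee_pos: [514.6, 14.4, 91.9]
ee_rot: [180.0, 0.2, 97.6]
force: [0.3, -10.1, -0.8]
gripper_width: 0.7
```

Emit:
servo_tool --motion '[-0.3,2,0,0,0,0,0,0,0,0,0,0,0,0,0,0,0,0,0,0,0]'

```text
time_s: 15.95
ee_pos: [514.6, 14.7, 91.9]
ee_rot: [180.0, 0.4, 97.7]
force: [1.1, -17.0, -2.4]
gripper_width: 0.5
```

Run:
```python
from h import *
save('scene','s8');s=sensors.state();print({k:s[k].round(2) for k in('ee_pos','ee_rot','force','torque')})
cv2.imwrite('pics/s8c.png',cv2.resize(cv2.imread('pics/s8.png')[150:290,190:330],None,fx=4.2,fy=4.2,interpolation=cv2.INTER_CUBIC))
```

```text
{'ee_pos': array([514.65,  14.64,  91.89]), 'ee_rot': array([179.98,   0.42,  97.7 ]), 'force': array([  1.6 , -16.27,  -1.57]), 'torque': array([-2.93, -0.34, -0.01])}
```

View pics/s8c.png

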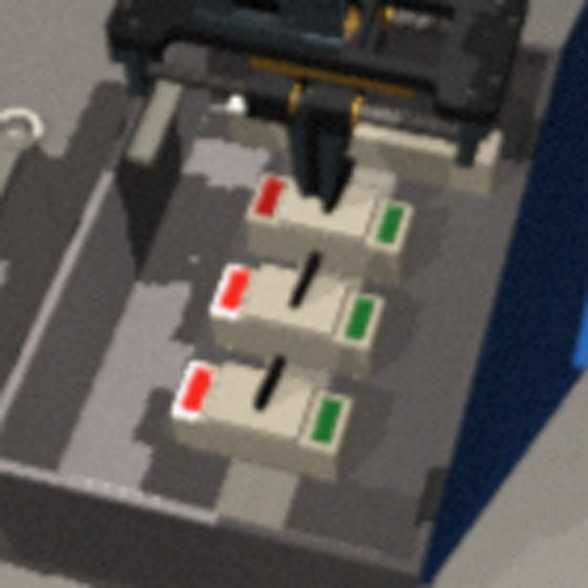

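The force rises steeply with no motion, so the lever is on its stop and parallel to its neighbours. Back off, lift and verify.

Emit:
servo_tool --motion '[0.6,-5,0,0,0,0,0,1.3,-10,0,0,0,0,0,1.3,-10,0,0,0,0,0,0,0,15,0,0,0,0,0,0,35,0,0,0,0,0,0,35,0,0,0,0,0,0,35,0,0,0,0,0,0,35,0,0,0,0,0,0,35,0,0,0,0,0,0,35,0,0,0,0]'

```text
time_s: 16.83
ee_pos: [516.8, -6.7, 318.9]
ee_rot: [180.0, -0.1, 97.5]
force: [-0.0, -0.0, -0.6]
gripper_width: 0.3
```

Emit:
servo_tool --motion '[-15,-35,0,0,0,0,0,-15,-35,0,0,0,0,0,-15,-35,0,0,0,0,0,-15,-35,0,0,0,0,0,0,0,0,0,0,0,0,0,0,0,0,0,0,0]'

```text
time_s: 17.33
ee_pos: [456.5, -148.0, 317.0]
ee_rot: [180.0, -0.1, 97.3]
force: [0.6, -0.3, 0.3]
gripper_width: 0.5
```

Run:
```python
from h import *
save('scene','s9');save('top','t9');s=sensors.state();print({k:s[k].round(2) for k in('ee_pos','force','qvel')},s['time_s'])
a=cv2.resize(cv2.imread('pics/s9.png')[130:310,150:410],None,fx=3,fy=3,interpolation=cv2.INTER_CUBIC)
b=cv2.resize(cv2.imread('pics/t9.png')[130:300,160:400],None,fx=3,fy=3,interpolation=cv2.INTER_CUBIC)
cv2.imwrite('pics/s9c.png',a);cv2.imwrite('pics/t9c.png',b)
```

```text
{'ee_pos': array([ 457.38, -146.27,  316.91]), 'force': array([0.41, 0.6 , 0.61]), 'qvel': array([ 1.61,  0.13, -0.13, -0.24, -0.1 , -0.03])} 17.4333
```

View pics/s9c.png

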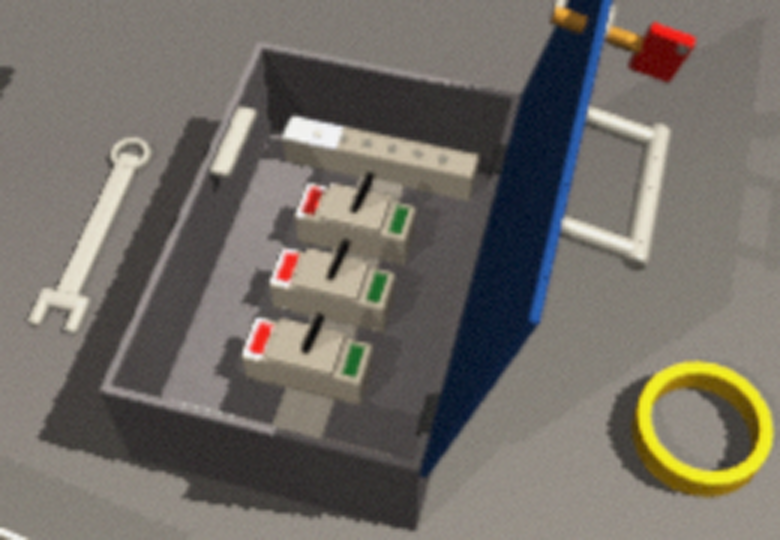

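View pics/t9c.png

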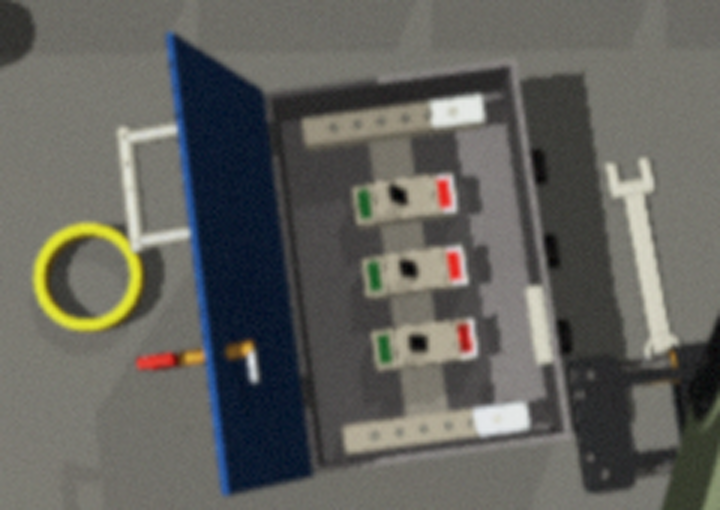

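All three levers are at the same offset from their green marks (34 px in the crop). The panel is standing open, the key is turned, and the tape and wrench have not moved. Handing in.

```bash
python3 -c "
from h import *
print(env.job_done())"
```

```text
the job is handed in; nothing more can be done
None
```

The job is done and handed in at about 17.4 s, well under the 61 s limit; the system gave no verdict.

- **Key:** I turned it clockwise until it hit its stop. The cameras put the paddle at 97–98°, against an ideal of 97.5°, so it is a full quarter turn.
- **Panel:** I swung it open by the handle and let go. It measured about 102–103° open (upright is 90°) and was still standing in the last pictures.
- **Breaker:** The tripped one was nearest the robot. I pushed its lever until the force rose to about 17 N with no further movement. In the last top view it sits at the same offset from its green mark as its two neighbours, which are still on.
- **Wrench and tape:** The tape roll is at the same pixel position as at the start, and the wrench looks unmoved by eye.

The arm ended clear of everything, with about 1 N or less on the wrist. No check failed. The only mismatch was that the lever reached its stop a few millimetres later than I had worked out, probably because the fingertips are thinner than I assumed.

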